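# Load two mounted specimens into a spring-fed magazine

### The job

Load the specimen magazine: push the two green mounted specimens lying on the worktop past its sprung roller lips, the taller one first and then the shorter one, each pressed in until the lips have closed again behind it. Press gently, without ramming the magazine, and leave the magnifier, the timer and the bottle where they stand.

Things in the scene. Friction and masses are not known exactly. Their poses are not given: they have to be found in the camera images.
- magazine: Grey and bare-metal magazine fixed to the worktop, 98 mm wide, 110 to 140 long, 57 high over its black clamp screw. Origin: on the worktop, on the centre line, at the mouth end; +x runs along the channel into it (the push direction), z up. No floor: specimens slide on the worktop into a channel 32 mm wide, partly roofed 24 mm up. In front of the mouth there is nothing.
- mouth (a point): Magazine origin raised 10 mm. The cartridge with channel, lips and follower is clamped in the cradle anywhere over 12 mm, which is not reported: the axes of the lip rollers lie s = 0 to 12 mm past this point along +x, so feel for the click. Cartridge front: 70 mm wide, 26 high, 2 mm before the roller axes.
- lip_left (a joint): Opening, m, of the lip at the magazine's +y side: an upright steel roller, 6 mm diameter, 22 high, on a plunger sprung inwards (4 N closed, 6 N open). 0 closed (25 mm clear between the lips), 0.0025 as a specimen's widest part passes. A specimen meets the lips with its centre 9 mm before the roller axes, needs 5 to 12 N, and is held once its centre is 9 mm past them.
- lip_right (a joint): The same for the lip at the -y side. A held specimen still stands out 6 mm before the roller axes, 3 mm before the rollers' front, so the pusher need not go between them: one wider than 25 mm comes up solid against the roller fronts just after the specimen is held. Force falls once the widest part is through, but a specimen left part way can stay balanced between the lips: push it the full 18 mm.
- follower (a joint): Travel, m, of the black follower in the channel, sprung towards the mouth with 1 to 2 N: 0 empty, about 0.004 with one specimen held, 0.034 with two (the second pushes the first 30 mm deeper), 0.041 solid. With two in, only about 7 mm of overtravel is left.
- tall_mount: the taller green mounted specimen: a smooth disc 30 mm in diameter, 21 mm high, about 35 g, lying flat on the worktop. Origin: centre of its underside, z up
- short_mount: the shorter green mounted specimen: a smooth disc 30 mm in diameter, 15 mm high, about 35 g, lying flat on the worktop. Origin: centre of its underside, z up
- loupe: bystander: black stand magnifier, 34 mm round, 34 mm high; origin under its centre
- timer: bystander: flat white timer, 60 x 62 x 17 mm; origin under its centre
- bottle: bystander: white bottle with a blue cap, 44 mm round, 138 mm high; origin under its centre

How it is judged (in metres and radians):
On the way:
1. the taller specimen is held in the magazine alone, behind the closed lips (value of joint each of lip_left, lip_right below 0.001 m and value of joint follower between 0.002 and 0.015 m and x of tall_mount in the frame of magazine between 0.006 and 0.03 m and y of tall_mount in the frame of magazine between -0.004 and 0.004 m and angle between tall_mount's own z axis and vertical below 0.12 rad and linear speed of tall_mount below 0.01 m/s), for 0.2 s.
At the end, for the whole second after the job is handed in: Both specimens stand flat (within 7 degrees) and at rest in the magazine channel, the taller one deeper, the shorter one directly behind the lips; both lips have closed (within 1 mm) and the follower is held in by 31 to 39 mm (value of joint each of lip_left, lip_right below 0.001 m and value of joint follower between 0.031 and 0.039 m and x of tall_mount in the frame of magazine between 0.036 and 0.06 m and y of tall_mount in the frame of magazine between -0.004 and 0.004 m and angle between each of tall_mount, short_mount's own z axis and vertical below 0.12 rad and linear speed of each of tall_mount, short_mount below 0.01 m/s and x of short_mount in the frame of magazine between 0.006 and 0.03 m and y of short_mount in the frame of magazine between -0.004 and 0.004 m); the robot touches nothing.
It fails at once if the magazine is rammed: more than 50 N on it (contact force between magazine and anything else above 50 N).
It fails at once if a bystander is disturbed: the magnifier, the timer or the bottle moved more than 20 mm (distance of any of loupe, timer, bottle from where it was at the start of the episode above 0.02 m).
It also fails if it takes over 66 s, if anything falls off the work surface, if the arm or the gripper's body presses on something with over 40 N, if the wrist force passes 120 N, or if a joint passes its speed limit or range.

### The arm

A 6-joint arm with a two-finger parallel gripper is mounted at the origin on a cart in front of the work surface, level with it; the furniture and walls round the work are solid. World frame = base frame: x ahead of the robot, y to its left, z up, the work surface at z = 0. Lengths are in mm, angles in rad, forces in N, time in s.
With the tool pointing down it reaches from about 275 to 750 mm from the base axis. Payload 10.2 kg.
Tool frame: the origin (TCP) lies at the centre of the arm's flange, where the gripper is bolted on; the fingertips stand 173 mm ahead of it and the grasp point (between the pads) lies 155 mm ahead of it; z points along the fingers, y is the line along which they close (so a half turn about z gives the same grasp; the last joint's range is limited). The gripper opens to 85 mm and grips with 20 to 120 N. Pads are 22 mm wide; open, the fingers measure 114 mm over their backs; the gripper's body (76 mm by 85 mm) begins 54 mm behind the grasp point. The pads swing forward as they close: fully open they stand 13 mm farther back than shut.
Start: joints at [1.093, 0.313, 1.498, -0, 1.331, -0.223], TCP at [132.34, 508.054, 404.694] pointing down, gripper open.
Joint ranges: [-2.94, 2.94], [-0.97, 2.17], [0.19, 2.56], [-1.23, 4.37], [0.02, 3.11], [-2.88, 2.88]. Speed limits (rad/s): [2.39, 2.39, 3.01, 3.14, 3.14, 3.14].

### API

Orientations are given as a unit quaternion [w, x, y, z].
In Python, from rig import ctrl gives the robot as it stands.
- The arm moves only by the shell command python3 steer.py [OPENING] [FORCE], which reads ROWS from standard input. ROWS is a JSON object with one list for each field, all of the same length, 1 to 8, a row being the entries at one place: x, y, z (the shift in units of 5 mm), wx, wy, wz (a rotation vector in units of 0.25 rad); each row is the pose to reach, as a shift and turn from the pose commanded when the command began, along the tool's axes at that moment; what a row does not reach only later rows make up. A row lasts 1/10 s, in which the tool goes at most 50 mm and 0.15 rad, less where a joint would pass 70% of its speed; a pose out of reach is approached as far as the arm can. OPENING is the opening from 0.0 (shut) to 1.0 (fully open), set as the command begins (- or left out keeps the last). The fingers move at their own pace and stop on an object; FORCE is the grip in N (left out, the last holds). Time passes only in rows, so rows that do not move let the fingers close. It prints the time, the measured TCP pose, the force, the opening and the grip force at its end. Input that does not fit is refused with a message, and nothing moves.
- ctrl.sense(): the state, without advancing time (a new reading comes with each control period).
- ctrl.capture(name): name is "side" or "top"; returns the picture (420x560x3 uint8, red, green, blue); there is no depth.
- ctrl.calibration(name): a dict with "fx", "fy", "cx", "cy" (pixels), "position" and "attitude" of the camera in the world. Camera axes: x right, y down, z forward; pixel columns grow to the right and rows downward; lengths in mm; the calibration is good to about 2 mm. A picture is of the moment at which its call begins. calibration takes no time and is no camera call.
- ctrl.finish_job(): hands the job in; it is judged then, once.
The state is a dict: "time_s": time; "joints": joint angles; "dq": joint speeds; "tau": joint torques, N m; "eef_pos": TCP position; "ee_rot": TCP orientation; "force": force on the tool from outside, world axes, zero at the start; "wrist_torque": the same for the moment, N m; "grip_width": opening from 0.0 (shut) to 1.0 (fully open); "grip_force": force on a finger pad.
Only numpy, scipy, OpenCV 4.12 (cv2) and the standard library are available. Lean on these libraries where they do the work, as an engineer would, in place of code of your own. Each camera call takes 0.05 s, during which the arm holds its last target. There are 200 camera calls.

## Working session

There is one attempt and no reset: what is moved stays moved. The work goes in short steps, Python scripts to look and compute and a shell command to move; the robot and the scene stay as the last step left them, time stands still between calls to the robot, and variables do not carry over. Pictures are saved under pics/ and viewed, at most 12 in all, crops included, and the job is handed in when it is done.

```bash
ls; mkdir -p pics; python3 - <<'E'
from rig import ctrl
import cv2,numpy as np
for n in("top","side"):
    im=ctrl.capture(n); cv2.imwrite(f"pics/{n}0.png",im[:,:,::-1]); print(ctrl.calibration(n))
print(ctrl.sense())
E
```

```text
pics
rig.py
steer.py
{'fx': 434.9987064045121, 'fy': 434.9987064045121, 'cx': 282.9923622105529, 'cy': 214.6443720583908, 'position': array([510.14494523, 191.22284436, 906.11386887]), 'attitude': array([-0.02824509,  0.71630036, -0.69557298,  0.04789822])}
{'fx': 410.5965344882591, 'fy': 410.5965344882591, 'cx': 280.26307899576636, 'cy': 207.83557226166522, 'position': array([342.93869696, 904.20006148, 528.55399789]), 'attitude': array([ 0.08450765, -0.13278471,  0.86879628, -0.46948877])}
{'time_s': 0.1, 'joints': array([ 1.09258888e+00,  3.13406016e-01,  1.49835572e+00, -1.01609008e-05,
        1.33101660e+00, -2.23387789e-01]), 'dq': array([ 8.02929536e-04,  2.26032097e-05, -6.21890720e-04,  7.93833158e-04,
        2.93378242e-04,  7.40972835e-04]), 'tau': array([ 2.17402645e-03, -4.12901974e+01, -2.60140783e+01, -1.99112874e-04,
        3.05232090e-03, -3.07904418e-05]), 'eef_pos': array([132.32883456, 508.01697205, 404.18809147]), 'ee_rot': array([-1.99094598e-04,  1.27064176e-01,  9.91894321e-01, -5.58433296e-04]), 'force': array([-0.18204096,  0.15151683, -0.52550741]), 'wrist_torque': array([-0.02508031,  0.019198  ,  0.02529504]), 'grip_force': 0.0, 'grip_width': 1.0045760364115275}
```

View pics/top0.png

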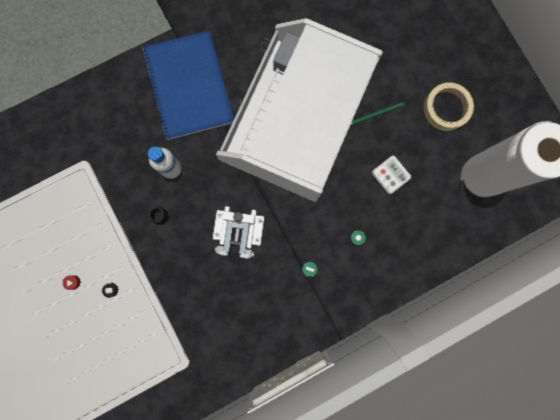

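View pics/side0.png

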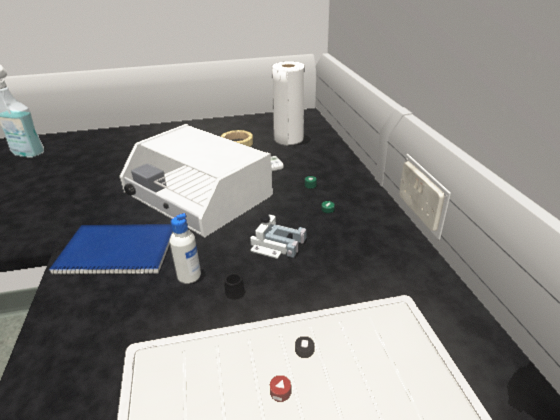

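Top view: magazine near (238,235) with its mouth at about (234,254), green discs at (358,238) and (310,269), bottle (165,162), loupe (158,215), timer (391,175). Side view: discs at (311,182) and (328,207), magazine (278,238). Next I'll crop in closer and locate these points.

```bash
cat > h.py <<'E'
from rig import ctrl
import cv2,numpy as np
from scipy.spatial.transform import Rotation as R
def cam(n):
    c=ctrl.calibration(n); q=c["attitude"]; return c,R.from_quat([q[1],q[2],q[3],q[0]]).as_matrix()
def ray(n,p):
    c,M=cam(n); d=M@np.array([(p[0]-c["cx"])/c["fx"],(p[1]-c["cy"])/c["fy"],1]); return np.array(c["position"]),d/np.linalg.norm(d)
def plane(n,p,z):
    o,d=ray(n,p); return o+d*(z-o[2])/d[2]
def tri(p1,p2):
    o1,d1=ray("top",p1);o2,d2=ray("side",p2)
    t=np.linalg.lstsq(np.c_[d1,-d2],o2-o1,rcond=None)[0]
    a,b=o1+d1*t[0],o2+d2*t[1]; return (a+b)/2,np.linalg.norm(a-b)
def proj(n,X):
    c,M=cam(n); v=M.T@(np.array(X)-c["position"]); return np.array([c["fx"]*v[0]/v[2]+c["cx"],c["fy"]*v[1]/v[2]+c["cy"]])
def greens(im):
    h=cv2.cvtColor(im,cv2.COLOR_RGB2HSV); m=cv2.inRange(h,(65,90,40),(95,255,255))
    cs=cv2.findContours(m,cv2.RETR_EXTERNAL,cv2.CHAIN_APPROX_NONE)[0]
    return [(cv2.contourArea(c),cv2.boundingRect(c),cv2.minEnclosingCircle(c)) for c in cs if cv2.contourArea(c)>20]
E
python3 - <<'E'
from h import *
T=cv2.imread("pics/top0.png");S=cv2.imread("pics/side0.png")
for n,I in(("top",T),("side",S)):
    for g in greens(I[:,:,::-1].copy()): print(n,g, plane(n,g[2][0],15).round(1))
a=cv2.resize(T[190:290,200:380],None,fx=4.4,fy=4.4,interpolation=cv2.INTER_CUBIC)
cv2.imwrite("pics/tc.png",a)
a=cv2.resize(S[165:265,235:345],None,fx=6,fy=6,interpolation=cv2.INTER_CUBIC)
cv2.imwrite("pics/sc.png",a)
E
```

```text
top (160.5, (302, 262, 16, 15), ((309.4064636230469, 268.838134765625), 7.639750957489014)) [497.6 110.9  15. ]
top (166.5, (350, 230, 16, 16), ((357.5, 237.5), 7.905794143676758)) [564.3  13.   15. ]
top (147.5, (353, 102, 51, 22), ((378.0, 113.0), 26.925922393798828)) [830.7 -28.4  15. ]
side (113.0, (322, 201, 13, 12), ((327.5, 206.5), 7.106435298919678)) [496.3 121.   15. ]
side (105.0, (305, 176, 12, 12), ((310.5, 181.5), 6.5193023681640625)) [563.1  18.5  15. ]
```

View pics/tc.png

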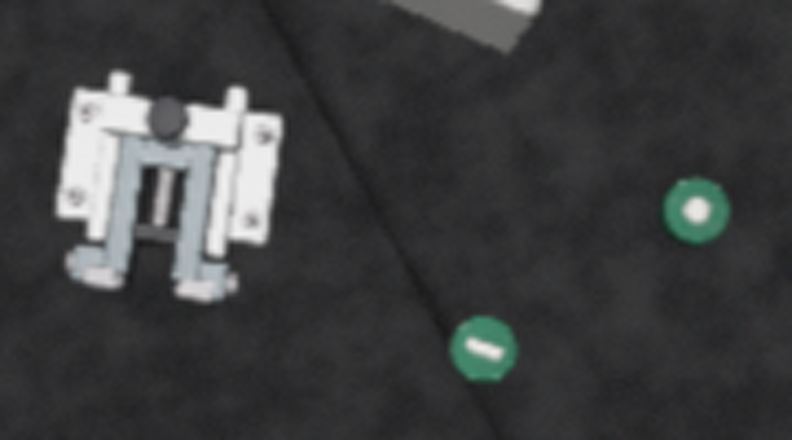

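View pics/sc.png

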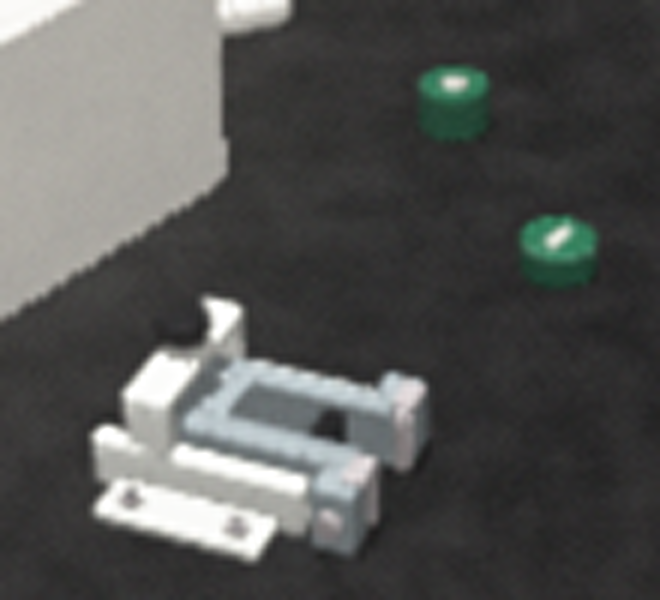

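The crops show the tall disc with a dot at crop (697,210), the short one with a bar at (484,349), four cradle screws, and the lip gap between crop (123,287) and (178,290). The side crop confirms that the dot disc is the taller. Next I'll compute the poses from these.

```bash
python3 - <<'E'
from h import *
t=lambda x,y:np.array([200+(x+.5)/4.4-.5,190+(y+.5)/4.4-.5])
s=lambda x,y:np.array([235+(x+.5)/6-.5,165+(y+.5)/6-.5])
# marks in both views -> top heights
for n,a,b in(("tall",t(697,210),s(455,83)),("short",t(484,349),s(559,237)),("clampscrew",t(167,112),s(187,325))):
    X,e=tri(a,b); print(n,X.round(1),round(e,1), plane("top",a,21 if n=="tall" else 15).round(1),plane("side",b,21 if n=="tall" else 15).round(1))
S=[plane("top",t(*p),4) for p in((88,112),(77,197),(264,135),(252,220))]
print(np.round(S,1))
for a,b in((1,0),(3,2)): d=S[a]*-1+S[b]; print("long",np.degrees(np.arctan2(d[1],d[0])),np.linalg.norm(d))
for a,b in((2,0),(3,1)): d=S[b]-S[a]; print("lat",np.degrees(np.arctan2(d[1],d[0])),np.linalg.norm(d))
print("side screws",plane("side",s(133,497),4).round(1),plane("side",s(240,525),4).round(1))
for nm,p in(("jawL",(123,287)),("jawR",(178,290)),("outL",(66,262)),("outR",(238,284))):print(nm,plane("top",t(*p),24).round(1))
print("tri jaw left(cam) front top corner",tri(t(123,289),s(378,470)))
E
python3 - <<'E'
import cv2,numpy as np
T=cv2.imread("pics/top0.png")
a=cv2.resize(T[203:263,205:275],None,fx=10,fy=10,interpolation=cv2.INTER_LANCZOS4)
a=cv2.convertScaleAbs(a,alpha=1.3,beta=20);cv2.imwrite("pics/tc2.png",a)
E
```

```text
tall [564.6  13.1  20.8] 0.5 [564.3  13.1  21. ] [564.7  13.5  21. ]
short [497.7 110.5  14.9] 0.7 [497.4 110.4  15. ] [498.  110.7  15. ]
clampscrew [597.8 257.7  52. ] 3.0 [603.1 261.1  15. ] [616.  207.4  15. ]
[[603.1 299.1   4. ]
 [562.8 302.5   4. ]
 [594.8 215.8   4. ]
 [554.5 220.1   4. ]]
long -4.832251505529993 40.433195581578936
long -6.073859775664466 40.546409578930906
lat 84.26772934945626 83.75381093657614
lat 84.18651010285598 82.87705328305442
side screws [604.5 295.1   4. ] [564.7 298.9   4. ]
jawL [521.1 277.3  24. ]
jawR [520.5 252.1  24. ]
outL [531.8 303.8  24. ]
outR [524.  224.8  24. ]
tri jaw left(cam) front top corner (array([521.39439217, 277.84310563,  21.00012242]), np.float64(2.360174278201844))
```

View pics/tc2.png

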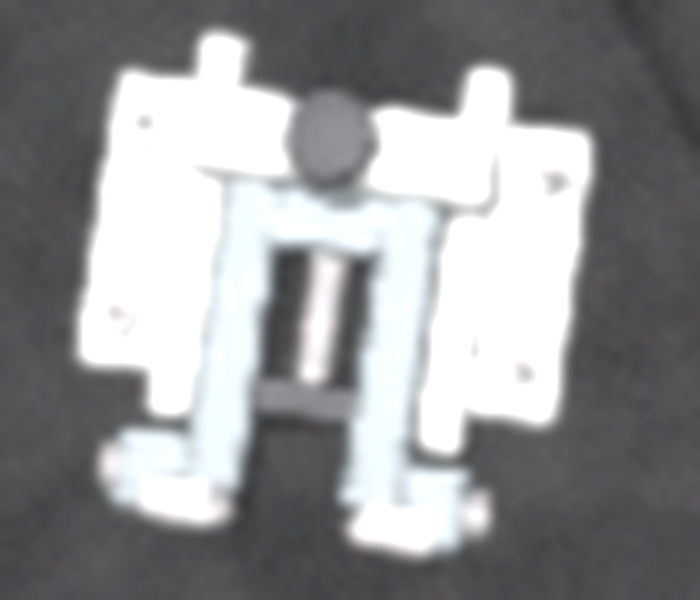

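```bash
cat >> h.py <<'E'
A=np.radians(-5.65); P0=np.array([521.,264.95])   # channel direction, lip point on the centre line
ux=np.array([np.cos(A),np.sin(A)]); uy=np.array([-ux[1],ux[0]])
def st():
    s=ctrl.sense(); q=s["ee_rot"]; return s,R.from_quat([q[1],q[2],q[3],q[0]])
def go(x,y,z):
    s,r=st(); M=np.column_stack([np.r_[-ux,0],np.r_[uy,0],[0,0,-1]])
    print("t",round(s["time_s"],2),"pos",s["eef_pos"].round(1),"F",s["force"].round(1),"d",r.inv().apply(np.array([x,y,z])-s["eef_pos"]).round(1),"rot",(r.inv()*R.from_matrix(M)).as_rotvec().round(3))
def mag(a,b,z): return (*(P0+a*ux+b*uy),z)   # a along channel, from lips
E
python3 -c "
from h import *
go(564.5,13.2,400);print(np.linalg.det(np.column_stack([np.r_[-ux,0],np.r_[uy,0],[0,0,-1]])))
for n,p in(('bottle',(170,172)),('loupe',(158,216)),('timer',(391,175)),('boxcorner',(318,197)),('boxcorner2',(222,158))):print(n,plane('top',p,0).round(0))"
```

```text
t 0.1 pos [132.3 508.  404.2] F [-0.2  0.2 -0.5] d [-542.9 -369.9    4.5] rot [-0.001 -0.    -0.156]
1.0
bottle [691. 407.   0.]
loupe [598. 427.   0.]
timer [701. -61.   0.]
boxcorner [648.  95.   0.]
boxcorner2 [725. 300.   0.]
```
Loupe at (598,427)?? vs mag y 265; fine.

The rows are not in the units I measure in: shifts go in units of 5 mm and turns go in units of 0.25 rad. I convert before sending: -320 mm is -64, -280 mm is -56, -0.156 rad is -0.624.

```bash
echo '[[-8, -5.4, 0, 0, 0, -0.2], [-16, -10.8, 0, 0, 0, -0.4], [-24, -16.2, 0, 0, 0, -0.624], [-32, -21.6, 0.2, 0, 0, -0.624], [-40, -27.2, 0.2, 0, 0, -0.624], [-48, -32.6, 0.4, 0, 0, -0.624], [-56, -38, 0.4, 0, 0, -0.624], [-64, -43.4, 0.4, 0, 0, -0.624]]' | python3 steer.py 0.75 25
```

```text
refused: ROWS must be an object with one list for each field. Nothing was moved.
```

Wrong form. The message asks for an object with one list for each field, so I'll send the same numbers that way.

```bash
echo '{"x":[-8, -16, -24, -32, -40, -48, -56, -64], "y":[-5.4, -10.8, -16.2, -21.6, -27.2, -32.6, -38, -43.4], "z":[0, 0, 0, 0.2, 0.2, 0.4, 0.4, 0.4], "wx":[0, 0, 0, 0, 0, 0, 0, 0], "wy":[0, 0, 0, 0, 0, 0, 0, 0], "wz":[-0.2, -0.4, -0.624, -0.624, -0.624, -0.624, -0.624, -0.624]}' | python3 steer.py 0.75 25; python3 -c "
from h import *
go(564.5,13.2,300)"
```

```text
time_s: 0.9
eef_pos: [388.2, 215.6, 402.6]
ee_rot: [-0.0, 0.049, 0.999, 0.0]
force: [0.7, -0.0, 0.5]
grip_width: 0.751
grip_force: 0.0
t 0.9 pos [388.2 215.6 402.6] F [ 0.7 -0.   0.5] d [-195.5 -184.   102.6] rot [ 0. -0. -0.]
```

```bash
echo '{"x":[-6.8, -13.6, -20, -26.4, -32.8, -39, -39, -39], "y":[-6.4, -12.8, -18.8, -24.8, -30.8, -36.8, -36.8, -36.8], "z":[3.4, 6.8, 10.4, 14, 17.6, 20.4, 20.4, 20.4], "wx":[0, 0, 0, 0, 0, 0, 0, 0], "wy":[0, 0, 0, 0, 0, 0, 0, 0], "wz":[0, 0, 0, 0, 0, 0, 0, 0]}' | python3 steer.py; python3 -c "
from h import *
go(564.5,13.2,176)"
```

```text
time_s: 1.7
eef_pos: [563.3, 14.6, 299.9]
ee_rot: [-0.001, 0.05, 0.999, 0.0]
force: [-0.0, -0.1, 0.1]
grip_width: 0.749
grip_force: 0.0
t 1.7 pos [563.3  14.6 299.9] F [-0.  -0.1  0.1] d [ -1.6  -1.3 123.9] rot [ 0.    -0.002 -0.001]
```

```bash
echo '{"x":[-0.3, -0.3, -0.3, -0.3, -0.3, -0.3], "y":[-0.26, -0.26, -0.26, -0.26, -0.26, -0.26], "z":[6, 12, 18, 22, 24.4, 24.4], "wx":[0, 0, 0, 0, 0, 0], "wy":[0, 0, 0, 0, 0, 0], "wz":[0, 0, 0, 0, 0, 0]}' | python3 steer.py; echo '{"x":[0, 0, 0, 0, 0, 0, 0, 0], "y":[0, 0, 0, 0, 0, 0, 0, 0], "z":[0, 0, 0, 0, 0, 0, 0, 0], "wx":[0, 0, 0, 0, 0, 0, 0, 0], "wy":[0, 0, 0, 0, 0, 0, 0, 0], "wz":[0, 0, 0, 0, 0, 0, 0, 0]}' | python3 steer.py 0.0 25; python3 -c "
from h import *
go(*mag(-60,0,178))"
```

```text
time_s: 2.3
eef_pos: [564.1, 14.4, 178.1]
ee_rot: [-0.001, 0.049, 0.999, 0.0]
force: [1.7, 0.4, -0.2]
grip_width: 0.751
grip_force: 0.0
time_s: 3.1
eef_pos: [564.9, 13.7, 180.1]
ee_rot: [0.001, 0.049, 0.999, -0.0]
force: [-1.6, 1.6, 7.3]
grip_width: 0.339
grip_force: 24.4
t 3.1 pos [564.9  13.7 180.1] F [-1.6  1.6  7.3] d [128.5 245.7   1.8] rot [ 0.     0.002 -0.   ]
```

```bash
echo '{"x":[0, 3, 6.6, 10.2, 14, 17.8, 21.6, 25.7], "y":[0, 4, 11, 18.4, 26, 33.8, 41.6, 49.14], "z":[-3, -8, -9, -9, -9, -9, -9, -9], "wx":[0, 0, 0, 0, 0, 0, 0, 0], "wy":[0, 0, 0, 0, 0, 0, 0, 0], "wz":[0, 0, 0, 0, 0, 0, 0, 0]}' | python3 steer.py;echo '{"x":[0, 0, 0], "y":[0, 0, 0], "z":[0, 0, 0], "wx":[0, 0, 0], "wy":[0, 0, 0], "wz":[0, 0, 0]}' | python3 steer.py; python3 -c "
from h import *
go(*mag(-60,0,180))
for n in('top','side'):
    im=ctrl.capture(n)
    cv2.imwrite(f'pics/{n}1.png',im[:,:,::-1])
    for g in greens(im): print(n,g)
I=np.hstack([cv2.imread('pics/top1.png')[190:340,180:360],cv2.imread('pics/side1.png')[150:300,230:410]])
cv2.imwrite('pics/c1.png',cv2.resize(I,None,fx=2.2,fy=2.2,interpolation=cv2.INTER_CUBIC))"
```

```text
time_s: 3.9
eef_pos: [460.3, 272.4, 225.1]
ee_rot: [0.001, 0.049, 0.999, 0.0]
force: [0.3, 0.1, -0.6]
grip_width: 0.338
grip_force: 24.8
time_s: 4.2
eef_pos: [461.4, 270.1, 224.3]
ee_rot: [0.0, 0.05, 0.999, 0.0]
force: [0.3, 0.5, -0.3]
grip_width: 0.337
grip_force: 24.9
t 4.2 pos [461.4 270.1 224.3] F [ 0.3  0.5 -0.3] d [ 0.2  0.7 44.3] rot [ 0.     0.001 -0.001]
top (160.0, (302, 262, 16, 15), ((309.4310302734375, 268.8448181152344), 7.656714916229248))
top (150.5, (353, 102, 51, 22), ((378.0, 113.0), 26.925922393798828))
side (42.5, (331, 225, 6, 16), ((332.5, 232.5), 7.648629188537598))
```

View pics/c1.png

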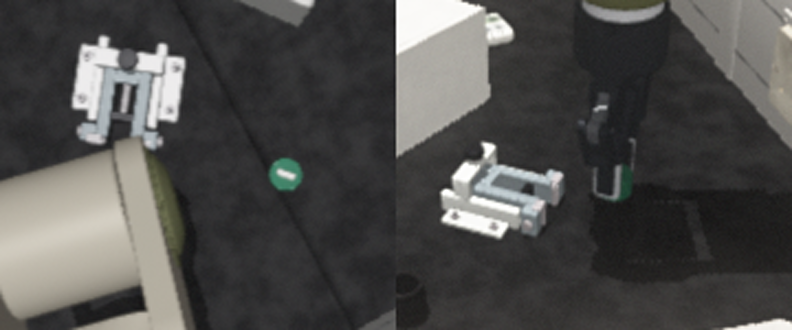

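The tall disc is held between the fingers (side crop, about (612,185)), in front of the mouth. I'll lower it, release it, and back off.

Scaled: -15 mm is -3, -5 mm is -1.

```bash
echo '{"x":[-1, -3, -3, -3, -3, -3], "y":[0.08, 0.14, 0.14, 0.14, 0.14, 0.14], "z":[4, 7.6, 8.6, 8.7, 8.7, 8.7], "wx":[0, 0, 0, 0, 0, 0], "wy":[0, 0, 0, 0, 0, 0], "wz":[0, 0, 0, 0, 0, 0]}' | python3 steer.py;python3 -c "
from h import *
go(*mag(-45,0,180))"
echo '{"x":[0, 0, 0, 0, 0], "y":[0, 0, 0, 0, 0], "z":[0, 0, 0, 0, -0.6], "wx":[0, 0, 0, 0, 0], "wy":[0, 0, 0, 0, 0], "wz":[0, 0, 0, 0, 0]}' | python3 steer.py 0.7
python3 -c "
from h import *
go(*mag(-90,0,180))"
```

```text
time_s: 4.9
eef_pos: [475.9, 269.8, 180.6]
ee_rot: [0.0, 0.05, 0.999, 0.0]
force: [0.8, -0.2, -0.1]
grip_width: 0.336
grip_force: 25.0
t 4.9 pos [475.9 269.8 180.6] F [ 0.8 -0.2 -0.1] d [-0.3 -0.4  0.6] rot [ 0.     0.    -0.001]
time_s: 5.4
eef_pos: [475.8, 270.0, 183.0]
ee_rot: [-0.0, 0.049, 0.999, -0.0]
force: [-0.2, 0.1, 0.3]
grip_width: 0.7
grip_force: 0.0
t 5.4 pos [475.8 270.  183. ] F [-0.2  0.1  0.3] d [44.5 -0.6  3.1] rot [-0.    -0.001 -0.   ]
```

```bash
echo '{"x":[3, 8.9, 8.9], "y":[-0.12, -0.12, -0.12], "z":[0, 0, 0], "wx":[0, 0, 0], "wy":[0, 0, 0], "wz":[0, 0, 0]}' | python3 steer.py; echo '{"x":[0, 0, 0, 0, 0, 0, 0, 0], "y":[0, 0, 0, 0, 0, 0, 0, 0], "z":[0, 0, 0, 0, 0, 0.4, 0.8, 0.8], "wx":[0, 0, 0, 0, 0, 0, 0, 0], "wy":[0, 0, 0, 0, 0, 0, 0, 0], "wz":[0, 0, 0, 0, 0, 0, 0, 0]}' | python3 steer.py 0.12
python3 -c "
from h import *
go(*mag(-65,0,180))
for n in('top','side'):
    im=ctrl.capture(n)
    cv2.imwrite(f'pics/{n}2.png',im[:,:,::-1])
    for g in greens(im): print(n,g)
I=np.hstack([cv2.imread('pics/top2.png')[190:340,180:360],cv2.imread('pics/side2.png')[150:300,230:410]])
cv2.imwrite('pics/c2.png',cv2.resize(I,None,fx=2.2,fy=2.2,interpolation=cv2.INTER_CUBIC))"
```

```text
time_s: 5.7
eef_pos: [429.2, 274.1, 183.0]
ee_rot: [-0.001, 0.049, 0.999, -0.0]
force: [0.1, -0.8, 1.2]
grip_width: 0.7
grip_force: 0.0
time_s: 6.5
eef_pos: [431.5, 273.8, 178.8]
ee_rot: [-0.0, 0.049, 0.999, -0.0]
force: [0.2, 0.6, 0.3]
grip_width: 0.122
grip_force: 0.0
t 6.5 pos [431.5 273.8 178.8] F [0.2 0.6 0.3] d [-24.9   0.   -1.2] rot [-0.    -0.001 -0.   ]
top (36.0, (223, 271, 13, 8), ((229.0, 275.0), 6.708303928375244))
top (161.0, (302, 262, 16, 15), ((309.4064636230469, 268.838134765625), 7.639750957489014))
top (147.5, (353, 102, 51, 22), ((378.0, 113.0), 26.925922393798828))
side (198.5, (314, 240, 16, 18), ((321.2422790527344, 248.3041229248047), 8.87183666229248))
side (70.5, (322, 201, 12, 12), ((327.2894592285156, 206.2894744873047), 6.810259819030762))
```

View pics/c2.png

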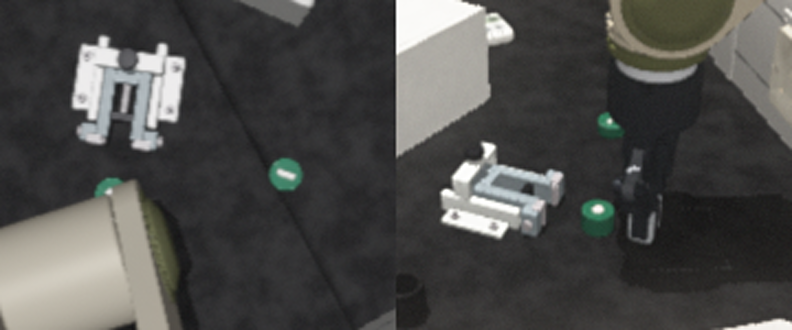

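Scaled: -35 mm is -7, -14 mm is -2.8.

```bash
echo '{"x":[-1.6, -2.8, -3.8, -4.8, -5.8, -7, -8.2, -9.2], "y":[0, 0, 0, 0, 0, 0, 0, 0], "z":[0, 0, 0, 0, 0, 0, 0, 0], "wx":[0, 0, 0, 0, 0, 0, 0, 0], "wy":[0, 0, 0, 0, 0, 0, 0, 0], "wz":[0, 0, 0, 0, 0, 0, 0, 0]}' | python3 steer.py
python3 -c "
from h import *
print(plane('side',(321.8,245.5),21),mag(-45,0,21))
go(*mag(-35,0,178))
im=ctrl.capture('top');print([g[2] for g in greens(im)])
im=ctrl.capture('side');print([g[1:] for g in greens(im)])"
```

```text
time_s: 7.4
eef_pos: [477.9, 269.2, 179.2]
ee_rot: [0.0, 0.049, 0.999, 0.0]
force: [-0.5, 0.5, -0.1]
grip_width: 0.116
grip_force: 0.1
[474.28718569 272.49420243  21.        ] (np.float64(476.2186161247953), np.float64(269.3803113007501), 21)
t 7.4 pos [477.9 269.2 179.2] F [-0.5  0.5 -0.1] d [-8.3  0.   1.2] rot [ 0.  0. -0.]
[((309.4310302734375, 268.8448181152344), 7.656714916229248), ((378.0, 113.0), 26.925922393798828)]
[((301, 237, 12, 17), ((307.6351318359375, 245.270263671875), 8.430471420288086))]
```

```bash
f() { grep -E "eef_pos|force: \["; }
echo '{"x":[-0.4, -0.8, -1.2], "y":[0, 0, 0], "z":[0, 0, 0], "wx":[0, 0, 0], "wy":[0, 0, 0], "wz":[0, 0, 0]}' | python3 steer.py |f; echo '{"x":[-0.2, -0.4], "y":[0, 0], "z":[0, 0], "wx":[0, 0], "wy":[0, 0], "wz":[0, 0]}' | python3 steer.py|f; echo '{"x":[-0.2, -0.4], "y":[0, 0], "z":[0, 0], "wx":[0, 0], "wy":[0, 0], "wz":[0, 0]}' | python3 steer.py|f;echo '{"x":[-0.2, -0.4], "y":[0, 0], "z":[0, 0], "wx":[0, 0], "wy":[0, 0], "wz":[0, 0]}' | python3 steer.py|f;echo '{"x":[-0.2, -0.4], "y":[0, 0], "z":[0, 0], "wx":[0, 0], "wy":[0, 0], "wz":[0, 0]}' | python3 steer.py|f;python3 -c "
from h import *
go(*mag(-14,0,178))"
```

```text
eef_pos: [483.4, 268.7, 179.2]
force: [0.2, 0.1, 0.5]
eef_pos: [485.4, 268.5, 179.2]
force: [-0.8, 0.3, -0.2]
eef_pos: [487.3, 268.3, 179.2]
force: [-1.5, 0.6, -0.7]
eef_pos: [488.8, 268.3, 179.0]
force: [-6.3, 1.5, 3.8]
eef_pos: [490.3, 268.2, 179.0]
force: [-9.2, 1.5, 5.0]
t 8.6 pos [490.3 268.2 179. ] F [-9.2  1.5  5. ] d [-16.9  -0.2   0.9] rot [-0.001 -0.004  0.   ]
```

```bash
f() { grep -E "eef_pos|force: \["; }
for i in 1; do echo '{"x":[-0.2, -0.4], "y":[0, 0], "z":[0, 0], "wx":[0, 0], "wy":[0, 0], "wz":[0, 0]}' | python3 steer.py |f; echo '{"x":[-0.2, -0.4], "y":[0, 0], "z":[0, 0], "wx":[0, 0], "wy":[0, 0], "wz":[0, 0]}' | python3 steer.py|f; echo '{"x":[-0.2, -0.4], "y":[0, 0], "z":[0, 0], "wx":[0, 0], "wy":[0, 0], "wz":[0, 0]}' | python3 steer.py|f;echo '{"x":[-0.2, -0.4], "y":[0, 0], "z":[0, 0], "wx":[0, 0], "wy":[0, 0], "wz":[0, 0]}' | python3 steer.py|f;echo '{"x":[-0.2, -0.4], "y":[0, 0], "z":[0, 0], "wx":[0, 0], "wy":[0, 0], "wz":[0, 0]}' | python3 steer.py|f; done
```

```text
eef_pos: [492.4, 268.0, 179.0]
force: [-7.9, 1.9, 5.7]
eef_pos: [494.6, 267.7, 179.0]
force: [-4.6, 0.2, 3.4]
eef_pos: [497.1, 267.4, 179.1]
force: [-3.0, 0.5, 0.2]
eef_pos: [499.6, 267.0, 179.3]
force: [-0.3, 0.1, -0.6]
eef_pos: [501.6, 266.8, 179.3]
force: [0.2, 0.6, 0.6]
```

```bash
f() { grep -E "eef_pos|force: \["; }
echo '{"x":[-0.2, -0.4], "y":[0, 0], "z":[0, 0], "wx":[0, 0], "wy":[0, 0], "wz":[0, 0]}' | python3 steer.py |f; echo '{"x":[-0.2, -0.4], "y":[0, 0], "z":[0, 0], "wx":[0, 0], "wy":[0, 0], "wz":[0, 0]}' | python3 steer.py|f; echo '{"x":[-0.2], "y":[0], "z":[0], "wx":[0], "wy":[0], "wz":[0]}' | python3 steer.py|f;python3 -c "
from h import *
go(*mag(-14,0,178))
I=np.hstack([ctrl.capture('top')[190:340,180:360],ctrl.capture('side')[150:300,230:410]])[:,:,::-1]
cv2.imwrite('pics/c3.png',cv2.resize(I,None,fx=2.2,fy=2.2,interpolation=cv2.INTER_CUBIC))"
```

```text
eef_pos: [503.4, 266.6, 179.2]
force: [0.1, -0.3, 0.1]
eef_pos: [505.3, 266.5, 179.2]
force: [0.2, -0.7, 0.1]
eef_pos: [506.2, 266.4, 179.1]
force: [-2.4, 0.7, 0.4]
t 10.1 pos [506.2 266.4 179.1] F [-2.4  0.7  0.4] d [-0.9  0.   1.1] rot [-0.    -0.001 -0.   ]
```

View pics/c3.png

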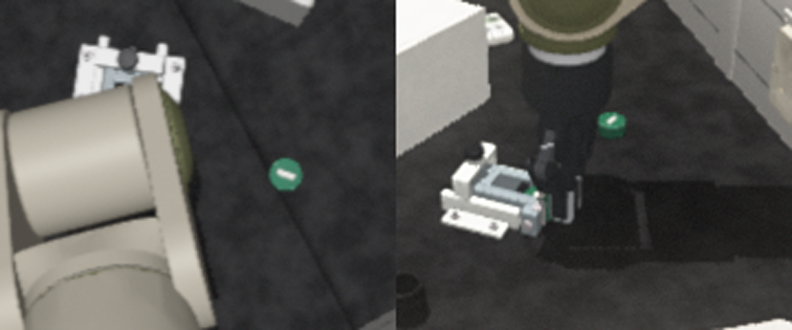

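The disc is in the channel mouth with the fingers right behind it (side crop, about (545,200)). I'll creep on until it comes up solid.

```bash
f() { grep -E "eef_pos|force: \["; }
echo '{"x":[-0.2, -0.2], "y":[0, 0], "z":[0, 0], "wx":[0, 0], "wy":[0, 0], "wz":[0, 0]}' | python3 steer.py |f; echo '{"x":[-0.2, -0.2], "y":[0, 0], "z":[0, 0], "wx":[0, 0], "wy":[0, 0], "wz":[0, 0]}' | python3 steer.py|f; echo '{"x":[-0.2, -0.2], "y":[0, 0], "z":[0, 0], "wx":[0, 0], "wy":[0, 0], "wz":[0, 0]}' | python3 steer.py|f
```

```text
eef_pos: [507.2, 266.3, 179.2]
force: [-1.6, 0.6, -0.2]
eef_pos: [508.3, 266.2, 179.2]
force: [-0.8, 0.2, 0.1]
eef_pos: [509.3, 266.1, 179.2]
force: [-1.2, 1.6, 0.2]
```

```bash
f() { grep -E "eef_pos|force: \["; }
echo '{"x":[-0.2, -0.2], "y":[0, 0], "z":[0, 0], "wx":[0, 0], "wy":[0, 0], "wz":[0, 0]}' | python3 steer.py |f; echo '{"x":[-0.2, -0.2], "y":[0, 0], "z":[0, 0], "wx":[0, 0], "wy":[0, 0], "wz":[0, 0]}' | python3 steer.py|f; python3 -c "
from h import *
go(*mag(-60,0,178))"
```

```text
eef_pos: [510.3, 266.0, 179.2]
force: [-1.2, -0.3, -0.4]
eef_pos: [511.3, 265.9, 179.2]
force: [-1.2, 0.6, -0.5]
t 11.2 pos [511.3 265.9 179.2] F [-1.2  0.6 -0.5] d [50.3 -0.   1.2] rot [ 0.  0. -0.]
```

Scaled: -140 mm is -28, -100 mm is -20.

```bash
echo '{"x":[1, 4, 7, 8, 8, 8, 8], "y":[0, 0, -4, -12, -20, -28, -28], "z":[0, -4, -10, -10, -10, -10, -10], "wx":[0, 0, 0, 0, 0, 0, 0], "wy":[0, 0, 0, 0, 0, 0, 0], "wz":[0, 0, 0, 0, 0, 0, 0]}' | python3 steer.py 0.75 | grep -E "eef|grip"
python3 -c "
from h import *
go(497.6,110.6,230)
a,b=ctrl.capture('top'),ctrl.capture('side')
for n,im in(('top',a),('side',b)):
  for g in greens(im): print(n,g)
I=np.hstack([cv2.resize(x,None,fx=6,fy=6,interpolation=cv2.INTER_CUBIC) for x in (a[205:265,210:270],b[210:270,245:310])])[:,:,::-1]
cv2.imwrite('pics/c4.png',I)"
```

```text
eef_pos: [457.3, 127.4, 229.5]
grip_width: 0.756
grip_force: 0.0
t 11.9 pos [457.3 127.4 229.5] F [-0.   0.8 -0.6] d [-41.8 -12.6  -0.5] rot [-0.001  0.001 -0.004]
top (52.5, (302, 262, 16, 8), ((309.5, 268.5), 7.516748428344727))
top (61.0, (228, 243, 12, 15), ((234.2058868408203, 250.14706420898438), 7.833236217498779))
top (148.5, (353, 102, 51, 22), ((378.0, 113.0), 26.925922393798828))
side (43.0, (289, 235, 14, 15), ((295.0, 242.0), 8.602425575256348))
side (113.5, (322, 201, 13, 12), ((327.4803771972656, 206.11764526367188), 6.855018138885498))
```

View pics/c4.png

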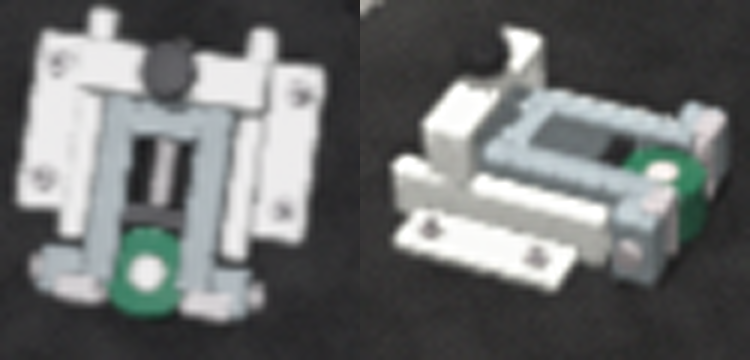

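```bash
python3 -c "
from h import *
X=plane('top',(210+147.5/6-.5,205+270.5/6-.5),21);Y=plane('side',(245+(661-360)/6-.5,210+173/6-.5),21)
for p in(X,Y):
  d=p[:2]-P0; print(p.round(1),'a,b',(d@ux).round(1),(d@uy).round(1))
for p in((80,292),(207,312),(112,290),(182,300)):
  d=plane('top',(210+p[0]/6,205+p[1]/6),22)[:2]-P0; print('roller',(d@ux).round(1),(d@uy).round(1))
"
```

```text
[532.1 264.9  21. ] a,b 11.1 1.0
[532.4 265.2  21. ] a,b 11.3 1.4
roller 0.2 21.3
roller -1.1 -21.9
roller 2.2 10.7
roller 1.9 -13.0
```

The tall disc sits behind the closed lips, about 10 mm past the roller axes. Now for the short one.

Scaled: -41.5 mm is -8.3, -20 mm is -4, 0.004 rad is 0.016.

```bash
echo '{"x":[-4, -8.3, -8.3, -8.3], "y":[-1.2, -2.4, -2.4, -2.4], "z":[0, 0, 0, 0], "wx":[0, 0, 0, 0], "wy":[0, 0, 0, 0], "wz":[0, 0.016, 0.016, 0.016]}' | python3 steer.py|grep eef; python3 -c "
from h import *
go(497.6,110.6,177)"
```

```text
eef_pos: [497.4, 115.4, 228.9]
t 12.4 pos [497.4 115.4 228.9] F [-0.1  0.7 -0.1] d [-0.7 -4.8 51.9] rot [-0.    -0.001 -0.003]
```

Scaled: 51 mm is 10.2, 45 mm is 9, -0.003 rad is -0.012.

```bash
echo '{"x":[-0.14, -0.14, -0.14, -0.14, -0.14, -0.14], "y":[-0.96, -0.96, -0.96, -0.96, -0.96, -0.96], "z":[2, 6, 9, 10.2, 10.2, 10.2], "wx":[0, 0, 0, 0, 0, 0], "wy":[0, 0, 0, 0, 0, 0], "wz":[-0.012, -0.012, -0.012, -0.012, -0.012, -0.012]}' | python3 steer.py; echo '{"x":[0, 0, 0, 0, 0, 0, 0, 0], "y":[0, 0, 0, 0, 0, 0, 0, 0], "z":[0, 0, 0, 0, 0, 0, 0, 0], "wx":[0, 0, 0, 0, 0, 0, 0, 0], "wy":[0, 0, 0, 0, 0, 0, 0, 0], "wz":[0, 0, 0, 0, 0, 0, 0, 0]}' | python3 steer.py 0.0 25;  echo '{"x":[0, 0, 0, 0], "y":[0, 0, 0, 0], "z":[-2, -8, -8, -8], "wx":[0, 0, 0, 0], "wy":[0, 0, 0, 0], "wz":[0, 0, 0, 0]}' | python3 steer.py; python3 -c "
from h import *
go(*mag(-60,0.5,220))"
```

```text
time_s: 13.0
eef_pos: [497.9, 109.8, 178.6]
ee_rot: [0.0, 0.05, 0.999, 0.0]
force: [-0.1, 0.2, 0.9]
grip_width: 0.748
grip_force: 0.0
time_s: 13.8
eef_pos: [498.0, 109.7, 178.8]
ee_rot: [0.0, 0.05, 0.999, -0.0]
force: [-1.9, -0.2, 6.2]
grip_width: 0.331
grip_force: 24.4
time_s: 14.2
eef_pos: [497.9, 109.7, 218.9]
ee_rot: [0.001, 0.05, 0.999, 0.0]
force: [0.3, -0.2, -0.5]
grip_width: 0.333
grip_force: 24.8
t 14.2 pos [497.9 109.7 218.9] F [ 0.3 -0.2 -0.5] d [ 52.5 157.2  -1.2] rot [ 0.     0.001 -0.001]
```

```bash
echo '{"x":[2.4, 5, 7.6, 10, 10.5, 10.5, 10.5], "y":[7, 14, 21.6, 29, 31.44, 31.44, 31.44], "z":[0, 0, 0, 0, 0, 0, 0], "wx":[0, 0, 0, 0, 0, 0, 0], "wy":[0, 0, 0, 0, 0, 0, 0], "wz":[0, 0, 0, 0, 0, 0, 0]}' | python3 steer.py|grep -E "eef|grip"; python3 -c "
from h import *
go(*mag(-45,0.5,179.3))"
```

```text
eef_pos: [461.5, 270.6, 217.7]
grip_width: 0.332
grip_force: 24.8
t 14.9 pos [461.5 270.6 217.7] F [ 0.3  0.2 -1.3] d [-14.8   0.8  38.4] rot [-0.001 -0.001 -0.001]
```

Scaled: 38 mm is 7.6, 36 mm is 7.2.

```bash
echo '{"x":[-1.4, -2.96, -2.96, -2.96, -2.96, -2.96], "y":[0.08, 0.16, 0.16, 0.16, 0.16, 0.16], "z":[3, 6, 7.2, 7.6, 7.6, 7.6], "wx":[0, 0, 0, 0, 0, 0], "wy":[0, 0, 0, 0, 0, 0], "wz":[0, 0, 0, 0, 0, 0]}' | python3 steer.py|grep -E "eef|force"
echo '{"x":[0, 0, 0, 0, 0, 3, 9, 9], "y":[0, 0, 0, 0, 0, 0, 0, 0], "z":[0, 0, 0, 0, -0.6, -0.6, -0.6, -0.6], "wx":[0, 0, 0, 0, 0, 0, 0, 0], "wy":[0, 0, 0, 0, 0, 0, 0, 0], "wz":[0, 0, 0, 0, 0, 0, 0, 0]}' | python3 steer.py 0.7|grep eef
echo '{"x":[0, 0, 0, 0, 0, 0, 0, 0], "y":[0, 0, 0, 0, 0, 0, 0, 0], "z":[0, 0, 0, 0, 0, 0.4, 0.8, 0.8], "wx":[0, 0, 0, 0, 0, 0, 0, 0], "wy":[0, 0, 0, 0, 0, 0, 0, 0], "wz":[0, 0, 0, 0, 0, 0, 0, 0]}' | python3 steer.py 0.12
python3 -c "
from h import *
go(*mag(-42,0.5,178.5))
a,b=ctrl.capture('top'),ctrl.capture('side')
I=np.hstack([cv2.resize(x,None,fx=4,fy=4,interpolation=cv2.INTER_CUBIC) for x in (a[205:295,200:290],b[190:280,250:350])])[:,:,::-1]
cv2.imwrite('pics/c5.png',I)"
```

```text
eef_pos: [476.2, 270.5, 180.8]
force: [-0.1, -0.0, -0.7]
grip_force: 24.9
eef_pos: [428.9, 275.4, 183.0]
time_s: 17.1
eef_pos: [431.3, 275.1, 178.9]
ee_rot: [-0.0, 0.05, 0.999, -0.0]
force: [0.6, -0.3, -0.1]
grip_width: 0.118
grip_force: 0.0
t 17.1 pos [431.3 275.1 178.9] F [ 0.6 -0.3 -0.1] d [-48.3  -0.7   0.3] rot [-0.    -0.001 -0.001]
```

View pics/c5.png

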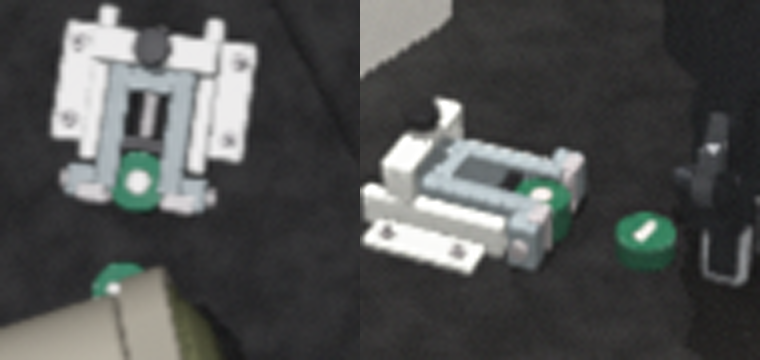

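The short disc lies flat in front of the mouth (side crop, about (645,240)), the tall one is held, and the fingers are behind the short disc. Pushing now.

```bash
f() { grep -E "eef_pos|force: \["; }
echo '{"x":[-1.6, -2.8, -3.8, -4.8, -5.8, -6.8, -7.8, -8.6], "y":[-0.08, -0.14, -0.14, -0.14, -0.14, -0.14, -0.14, -0.14], "z":[0, 0, 0, 0, 0, 0, 0, 0], "wx":[0, 0, 0, 0, 0, 0, 0, 0], "wy":[0, 0, 0, 0, 0, 0, 0, 0], "wz":[0, 0, 0, 0, 0, 0, 0, 0]}' | python3 steer.py|f
echo '{"x":[-0.4, -0.8, -1.2], "y":[0, 0, 0], "z":[0, 0, 0], "wx":[0, 0, 0], "wy":[0, 0, 0], "wz":[0, 0, 0]}' | python3 steer.py |f; echo '{"x":[-0.4, -0.8], "y":[0, 0], "z":[0, 0], "wx":[0, 0], "wy":[0, 0], "wz":[0, 0]}' | python3 steer.py|f; echo '{"x":[-0.2, -0.4], "y":[0, 0], "z":[0, 0], "wx":[0, 0], "wy":[0, 0], "wz":[0, 0]}' | python3 steer.py|f;python3 -c "
from h import *
go(*mag(-14,0.5,178.5))
a,b=ctrl.capture('top'),ctrl.capture('side')
for n,im in(('top',a),('side',b)):
  for g in greens(im): print(n,g[1:])"
```

```text
eef_pos: [474.5, 270.1, 179.2]
force: [-0.6, -0.2, -0.0]
eef_pos: [479.9, 269.6, 179.1]
force: [-2.2, -0.1, 0.8]
eef_pos: [484.1, 269.2, 179.2]
force: [-1.0, 0.1, 0.0]
eef_pos: [486.1, 268.9, 179.2]
force: [-2.0, 0.6, 1.2]
t 18.7 pos [486.1 268.9 179.2] F [-2.   0.6  1.2] d [-21.2   0.    0.6] rot [-0.    -0.    -0.001]
top ((353, 102, 51, 22), ((378.0, 113.0), 26.925922393798828))
side ((298, 239, 11, 14), ((303.5, 246.0), 7.500100135803223))
```

```bash
f() { grep -E "eef_pos|force: \["; }
echo '{"x":[-0.2, -0.4], "y":[0, 0], "z":[0, 0], "wx":[0, 0], "wy":[0, 0], "wz":[0, 0]}' | python3 steer.py |f; echo '{"x":[-0.2, -0.4], "y":[0, 0], "z":[0, 0], "wx":[0, 0], "wy":[0, 0], "wz":[0, 0]}' | python3 steer.py|f; echo '{"x":[-0.2, -0.4], "y":[0, 0], "z":[0, 0], "wx":[0, 0], "wy":[0, 0], "wz":[0, 0]}' | python3 steer.py|f;echo '{"x":[-0.2, -0.4], "y":[0, 0], "z":[0, 0], "wx":[0, 0], "wy":[0, 0], "wz":[0, 0]}' | python3 steer.py|f;echo '{"x":[-0.2, -0.4], "y":[0, 0], "z":[0, 0], "wx":[0, 0], "wy":[0, 0], "wz":[0, 0]}' | python3 steer.py|f;
```

```text
eef_pos: [488.0, 268.8, 179.2]
force: [-1.9, 0.5, 0.4]
eef_pos: [489.4, 268.7, 179.0]
force: [-9.7, 1.8, 5.0]
eef_pos: [490.9, 268.6, 178.9]
force: [-11.8, 1.6, 5.6]
eef_pos: [493.0, 268.4, 179.0]
force: [-9.5, 2.1, 5.0]
eef_pos: [495.2, 268.2, 179.0]
force: [-7.2, 1.4, 3.6]
```

```bash
f() { grep -E "eef_pos|force: \["; }
echo '{"x":[-0.2, -0.4], "y":[0, 0], "z":[0, 0], "wx":[0, 0], "wy":[0, 0], "wz":[0, 0]}' | python3 steer.py |f; echo '{"x":[-0.2, -0.4], "y":[0, 0], "z":[0, 0], "wx":[0, 0], "wy":[0, 0], "wz":[0, 0]}' | python3 steer.py|f; echo '{"x":[-0.2, -0.4], "y":[0, 0], "z":[0, 0], "wx":[0, 0], "wy":[0, 0], "wz":[0, 0]}' | python3 steer.py|f;echo '{"x":[-0.2, -0.4], "y":[0, 0], "z":[0, 0], "wx":[0, 0], "wy":[0, 0], "wz":[0, 0]}' | python3 steer.py|f;echo '{"x":[-0.2, -0.4], "y":[0, 0], "z":[0, 0], "wx":[0, 0], "wy":[0, 0], "wz":[0, 0]}' | python3 steer.py|f;
```

```text
eef_pos: [497.5, 267.9, 179.1]
force: [-5.7, 0.2, 2.7]
eef_pos: [500.0, 267.6, 179.1]
force: [-1.6, 0.6, 0.8]
eef_pos: [502.3, 267.3, 179.3]
force: [-0.5, -0.4, -0.0]
eef_pos: [504.2, 267.1, 179.3]
force: [-0.1, 1.1, -0.4]
eef_pos: [506.0, 266.9, 179.2]
force: [-1.5, 0.5, 1.1]
```

```bash
f() { grep -E "eef_pos|force: \["; }
echo '{"x":[-0.2, -0.2], "y":[0, 0], "z":[0, 0], "wx":[0, 0], "wy":[0, 0], "wz":[0, 0]}' | python3 steer.py |f; echo '{"x":[-0.2, -0.2], "y":[0, 0], "z":[0, 0], "wx":[0, 0], "wy":[0, 0], "wz":[0, 0]}' | python3 steer.py|f; echo '{"x":[-0.2, -0.2], "y":[0, 0], "z":[0, 0], "wx":[0, 0], "wy":[0, 0], "wz":[0, 0]}' | python3 steer.py|f;echo '{"x":[-0.12, -0.12, -0.12], "y":[0, 0, 0], "z":[0, 0, 0], "wx":[0, 0, 0], "wy":[0, 0, 0], "wz":[0, 0, 0]}' | python3 steer.py|f
echo '{"x":[0.4, 1.6, 4.4, 8, 8, 8, 8, 8], "y":[0, 0, 0, -4, -12, -20, -28, -28], "z":[0, 0, -4, -10, -10, -10, -10, -10], "wx":[0, 0, 0, 0, 0, 0, 0, 0], "wy":[0, 0, 0, 0, 0, 0, 0, 0], "wz":[0, 0, 0, 0, 0, 0, 0, 0]}' | python3 steer.py | grep -E "eef|time"
python3 -c "
from h import *
a,b=ctrl.capture('top'),ctrl.capture('side')
for n,im in(('top',a),('side',b)):
  for g in greens(im): print(n,g[1:])
I=np.hstack([cv2.resize(x,None,fx=6,fy=6,interpolation=cv2.INTER_CUBIC) for x in (a[205:265,210:270],b[210:270,245:310])])[:,:,::-1]
cv2.imwrite('pics/c6.png',I)"
```

```text
eef_pos: [506.8, 266.9, 179.1]
force: [-2.6, 0.8, 1.1]
eef_pos: [507.9, 266.8, 179.2]
force: [-2.8, 0.1, 1.4]
eef_pos: [509.0, 266.6, 179.2]
force: [-1.6, 0.0, 0.5]
eef_pos: [509.5, 266.6, 179.2]
force: [-1.5, -0.3, 1.3]
time_s: 22.5
eef_pos: [455.4, 128.2, 229.4]
top ((229, 251, 11, 7), ((233.59091186523438, 253.86363220214844), 5.410906791687012))
top ((230, 229, 12, 21), ((236.31707763671875, 238.73170471191406), 10.405386924743652))
top ((353, 102, 51, 22), ((378.0, 113.0), 26.925922393798828))
side ((291, 237, 12, 13), ((296.5, 242.5), 7.106435298919678))
```

View pics/c6.png

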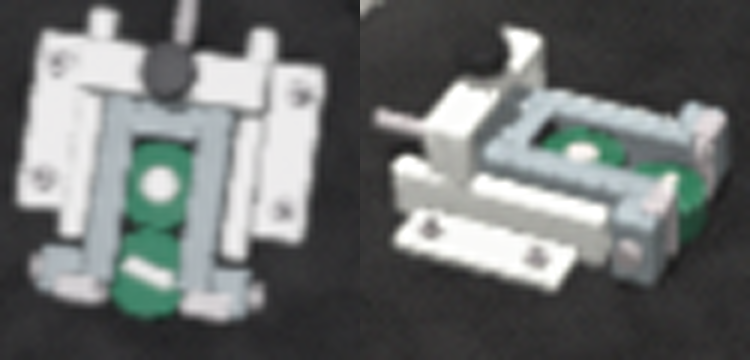

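Both discs are in the channel: the tall one deeper (dot at crop (158,184)) and the short one behind the closed lips (148,272). The gripper is clear, so I'm handing it in.

```bash
python3 -c "
from rig import ctrl
print(ctrl.finish_job())"
```

```text
the job is handed in; nothing more can be done
None
```

I pushed both specimens into the magazine, the taller first and the shorter behind it. The last pictures show both flat in the channel with the lips closed, the wrist force stayed near 13 N at most while pushing, the other items were left alone, and I handed the job in at about 22.6 s without seeing the verdict.

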